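# Set out the finished metal flowers on their display stands

## Robot

A 6-joint arm with a two-finger parallel gripper is mounted at the origin on the work surface. World frame = base frame: x ahead of the robot, y to its left, z up, the work surface at z = 0. Lengths are in m, angles in degrees, forces in N, time in s.
With the tool pointing down it reaches from about 0.4 to 0.825 m from the base axis. Payload 7 kg.
Tool frame: the origin (TCP) lies on the centre line of the jaws, within the pads' length; the fingertips stand 14 mm ahead of it and the grasp point (between the pads) lies 5 mm behind it; z points along the fingers, y is the line along which they close (so a half turn about z gives the same grasp; the last joint's range is limited). The gripper opens to 88 mm and grips with 3 to 60 N. Pads are 19 mm wide; open, the fingers measure 130 mm over their backs; the gripper's body (78 mm by 193 mm) begins 47 mm behind the grasp point.
Start: joints at [-46.805, 20.546, 0.682, 0, -70.136, -16.507], TCP at [0.303, -0.603, 0.241] pointing down, gripper open.
Joint ranges: [-176.03, 176.03], [-82.01, 121.73], [-58.28, 71.71], [-173.87, 95.51], [-174.79, -0.11], [-173.66, 173.66]. Speed limits (degrees/s): [136.94, 136.94, 172.46, 180, 180, 180].

## Interface

Orientations are given as [roll, pitch, yaw] about the fixed x, y, z axes, in that order (R = Rz(yaw) Ry(pitch) Rx(roll)).
In Python, from plant import r gives the robot as it stands.
- The arm moves only by the tool send_rows, never from a script. Its argument "steps" is a list of rows, each an object with "dp": the shift along the tool's x, y, z in mm, a list of three; "roll": the turn about the tool's z in rad; "jaw": the opening in per cent of the stroke, from 0 (shut) to 100 (fully open). In form: [{"dp": [tx, ty, tz], "roll": roll, "jaw": jaw}, ...]. A call has 1 to 5 rows; each row is the pose to reach, as a shift and turn from the pose commanded when the call began, along the tool's axes at that moment; what a row does not reach only later rows make up. A row lasts 1/8 s, in which the tool goes at most 62.5 mm and 10.7 degrees, less where a joint would pass 70% of its speed; a pose out of reach is approached as far as the arm can. A call with a gripper value outside its range is refused whole. The fingers move at their own pace and stop on an object; "newtons" is the grip in N (left out, the last holds). Time passes only in rows, so rows that repeat a pose let the fingers close. It gives the time, the measured TCP pose, the force, the opening and the grip force at its end, in the units of the state.
- r.get_state(): the state, without advancing time (a new reading comes with each control period).
- r.capture(name): name is "scene" or "top"; returns a dict with "image" (400x640x3 uint8, blue, green, red), "K" (3x3 intrinsics, pixels), "rvec" (rotation vector, rad) and "tvec" (3), from world to camera coordinates, as OpenCV has them. Camera axes: x right, y down, z forward; pixel columns grow to the right and rows downward; lengths in m; the calibration is good to about 2 mm. A picture is of the moment at which its call begins. There is no depth.
- r.close_job(): hands the job in; it is judged then, once.
The state is a dict: "time_s": time; "joints": joint angles; "qd": joint speeds; "joint_torque": joint torques, N m; "tcp_pos": TCP position; "eef_rot": TCP orientation; "contact_force": force on the tool from outside, world axes, zero at the start; "moment": the same for the moment, N m; "gripper_width": finger opening in m; "gripper_force": force on a finger pad.
Only numpy, scipy, OpenCV 4.12 (cv2) and the standard library are available. Lean on these libraries where they do the work, as an engineer would, in place of code of your own. Each camera call takes 0.05 s, during which the arm holds its last target. There are 200 camera calls.

## Task

Four of the metal flowers on this workshop bench are finished and carry a clear glass bead: set each of them upright on the middle of the display stand of its own colour, its back plate flat and wholly on the cork pad. Set them down rather than drop them, and leave the two unfinished flowers, which have a black stub and no bead, where they are.

Things in the scene. Friction and masses are not known exactly. Their poses are not given: they have to be found in the camera images.
- flower_orange: finished flower lying face up: six orange metal petals, 82 mm across, a clear whitish glass bead upright in the middle. Origin: centre of the underside; z up. Round back plate at the bottom 48 mm across, 5 mm thick; petals up to 14 mm high. Bead: a barrel 26 mm across, straight-sided from 28 to 50 mm above the origin, top at 54; pinch it there, any yaw. 84 to 168 g, loose.
- flower_blue: finished flower lying face up: six blue metal petals, 82 mm across, a clear whitish glass bead upright in the middle. Origin: centre of the underside; z up. Round back plate at the bottom 48 mm across, 5 mm thick; petals up to 14 mm high. Bead: a barrel 26 mm across, straight-sided from 28 to 50 mm above the origin, top at 54; pinch it there, any yaw. 84 to 168 g, loose.
- flower_yellow: finished flower lying face up: six yellow metal petals, 82 mm across, a clear whitish glass bead upright in the middle. Origin: centre of the underside; z up. Round back plate at the bottom 48 mm across, 5 mm thick; petals up to 14 mm high. Bead: a barrel 26 mm across, straight-sided from 28 to 50 mm above the origin, top at 54; pinch it there, any yaw. 84 to 168 g, loose.
- flower_pink: finished flower lying face up: six pink metal petals, 82 mm across, a clear whitish glass bead upright in the middle. Origin: centre of the underside; z up. Round back plate at the bottom 48 mm across, 5 mm thick; petals up to 14 mm high. Bead: a barrel 26 mm across, straight-sided from 28 to 50 mm above the origin, top at 54; pinch it there, any yaw. 84 to 168 g, loose.
- blank_orange: unfinished orange flower, to be left alone: same orange petals, 82 mm across, but no glass bead, only a black stub 14 mm thick that ends 26 mm above the origin. Origin: centre of its underside, z up. Loose.
- blank_blue: unfinished blue flower, to be left alone: same blue petals, 82 mm across, but no glass bead, only a black stub 14 mm thick that ends 26 mm above the origin. Origin: centre of its underside, z up. Loose.
- stand_orange: low round display stand, fixed to the bench: a disc 100 mm across painted orange with a dark steel foot 103 mm across, and a round cork pad 72 mm across in the middle of its top. Origin: centre of its underside; the cork's top is 16 mm above it. z up; yaw means nothing.
- stand_blue: low round display stand, fixed to the bench: a disc 100 mm across painted blue with a dark steel foot 103 mm across, and a round cork pad 72 mm across in the middle of its top. Origin: centre of its underside; the cork's top is 16 mm above it. z up; yaw means nothing.
- stand_yellow: low round display stand, fixed to the bench: a disc 100 mm across painted yellow with a dark steel foot 103 mm across, and a round cork pad 72 mm across in the middle of its top. Origin: centre of its underside; the cork's top is 16 mm above it. z up; yaw means nothing.
- stand_pink: low round display stand, fixed to the bench: a disc 100 mm across painted pink with a dark steel foot 103 mm across, and a round cork pad 72 mm across in the middle of its top. Origin: centre of its underside; the cork's top is 16 mm above it. z up; yaw means nothing.
Things that resemble listed ones, but are neither listed nor needed, are in the scene too. Leave any turquoise look-alike of the stand_pink alone.

How it is judged:
By the outcome, as a careful person would: the job done as asked, in the order asked, and still so for the second after the job is handed in, with the robot touching nothing.
It also fails if it takes over 90 s, if anything falls off the work surface, if the arm or the gripper's body presses on something with over 40 N, if the wrist force passes 120 N, or if a joint passes its speed limit or range.

## Working session

There is one attempt and no reset: what is moved stays moved. The work goes in short steps, Python scripts to look and compute and a tool call to move; the robot and the scene stay as the last step left them, time stands still between calls to the robot, and variables do not carry over. Pictures are saved under pics/ and viewed, at most 14 in all, crops included, and the job is handed in when it is done.

Besides the shell and the picture viewer there is one more tool, called after ">>>" as name(argument=value, ...), one argument or row to a line, values as JSON. send_rows: Moves the arm, as the interface text tells. Its arguments: {"type":"object","properties":{"steps":{"type":"array","items":{"type":"object","properties":{"dp":{"type":"array","items":{"type":"number"}},"roll":{"type":"number"},"jaw":{"type":"number"}}}},"newtons":{"type":"number"}},"required":["steps"]}

```bash
ls; mkdir -p pics; python3 - <<'E'
from plant import r
import cv2
for n in("top","scene"):
    c=r.capture(n); cv2.imwrite(f"pics/{n}0.png",c["image"]); print(n,c["K"].tolist(),c["rvec"],c["tvec"])
s=r.get_state(); print(s["tcp_pos"],s["eef_rot"],s["gripper_width"],s["time_s"])
E
```

```text
pics
top [[501.3308808510549, 0.0, 321.8859933481523], [0.0, 501.3308808510549, 197.5118417236814], [0.0, 0.0, 1.0]] [ 2.15139479 -2.07503738  0.2140122 ] [0.01257125 0.4503125  1.46292664]
scene [[477.5779835858977, 0.0, 312.293209813308], [0.0, 477.5779835858977, 196.08303070574212], [0.0, 0.0, 1.0]] [ 2.20518808  0.78743665 -0.33987295] [-0.35705187 -0.15039736  1.61442677]
[ 0.30296429 -0.60274096  0.23972344] [ 1.79916338e+02 -7.92880666e-03 -1.53317485e+02] 0.08807240550994819 0.1
```

View pics/top0.png

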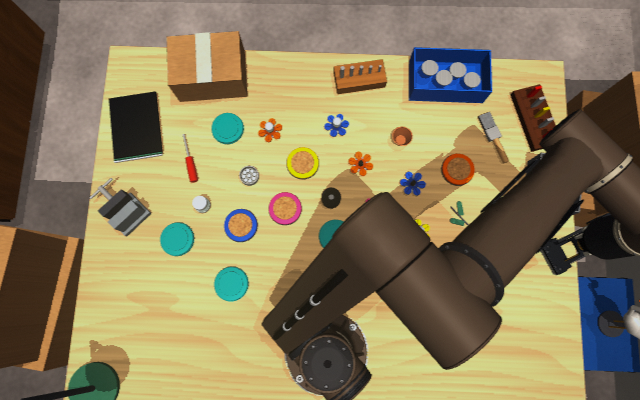

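View pics/scene0.png

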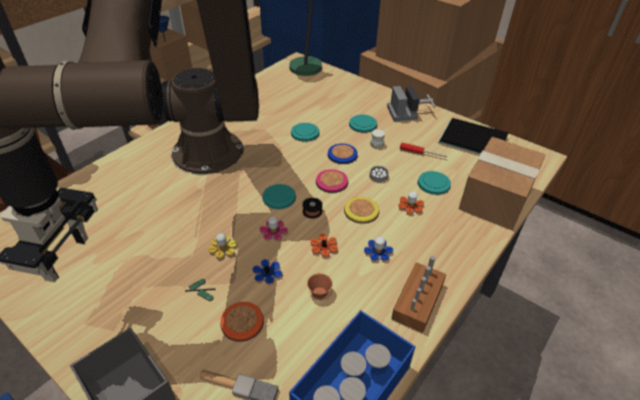

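In the scene picture the beaded flowers are orange (411,200), blue (378,248), yellow (222,244) and pink (273,228). The blanks are orange (324,245) and blue (267,270), each with a dark stub. The stands are orange (242,321), yellow (362,210), pink (332,180) and blue (342,153), all with cork tops. The plain turquoise discs are look-alikes. I'll measure positions and confirm in one crop.

```bash
cat > h.py <<'E'
import numpy as np, cv2
from plant import r
def back(c,uv,z):
    R,_=cv2.Rodrigues(np.array(c["rvec"],float)); t=np.array(c["tvec"],float).ravel()
    p=cv2.undistortPoints(np.array(uv,float).reshape(-1,1,2),np.array(c["K"]),None).reshape(-1,2)
    d=np.c_[p,np.ones(len(p))]@R; o=-R.T@t
    return (o+d*((z-o[2])/d[:,2])[:,None])[:,:2]
def proj(c,P): return cv2.projectPoints(np.array(P,float).reshape(-1,1,3),np.array(c["rvec"],float),np.array(c["tvec"],float),np.array(c["K"]),None)[0].reshape(-1,2)
HUE={"orange":(3,13),"blue":(108,125),"yellow":(24,33),"pink":(150,176)}
def circ(c,uv,col,z,w):
    """min. enclosing circle (m) of the colour near pixel uv, on plane z"""
    hsv=cv2.cvtColor(c["image"],cv2.COLOR_BGR2HSV); lo,hi=HUE[col]
    m=cv2.inRange(hsv,(lo,165 if col!="pink" else 120,50),(hi,255,255))
    W=np.zeros_like(m); cv2.circle(W,tuple(map(int,uv)),w,255,-1); m&=W
    v,u=np.nonzero(m)
    if len(u)<15: return None
    X=back(c,np.c_[u,v],z)
    ctr,rad=cv2.minEnclosingCircle((X*1000).astype(np.float32)); return np.round([*ctr,rad,len(u)],1)
E
cat > m.py <<'E'
from h import *
S=r.capture("scene");T=r.capture("top")
fl={"orange":(411,203),"blue":(378,250),"yellow":(222,246),"pink":(273,230)}
st={"orange":(242,321),"blue":(342,153),"yellow":(362,210),"pink":(332,180)}
bl={"orange":(324,245),"blue":(267,270)}
for nm,d,z,w in(("flower",fl,.012,18),("stand",st,.014,27),("blank",bl,.012,18)):
    for k,uv in d.items():
        a=circ(S,uv,k,z,w)
        if a is None: print(nm,k,None);continue
        tv=proj(T,[a[0]/1e3,a[1]/1e3,z])[0]
        print(nm,k,a,tv.round(),circ(T,tv,k,z,18 if nm!="stand" else 22))
im=np.vstack([cv2.resize(x,None,fx=f,fy=f,interpolation=cv2.INTER_CUBIC)[:, :800] for x,f in((S["image"][140:350,190:450],3),)])
cv2.imwrite("pics/crop1.png",cv2.resize(im,(742,600)))
E
python3 m.py
```

```text
flower orange [670.5 203.8  37.3 201. ] [269. 129.] [668.8 201.   38.3 233. ]
flower blue [693.7  -7.4  35.9 177. ] [336. 125.] [694.   -7.8  38.  205. ]
flower yellow None
flower pink [ 426.7 -130.2   38.1  227. ] [373. 209.] None
stand orange [ 568.1 -392.5   51.3  627. ] [458. 167.] [ 562.8 -391.3   51.3  444. ]
stand blue [370.3 268.5  47.4 127. ] [242. 222.] [362.3 274.1  49.2 332. ]
stand yellow None
stand pink [425.4 138.   51.9 260. ] [286. 206.] [419.5 141.9  50.  383. ]
blank orange [570.2 -84.4  38.3 309. ] [359. 163.] [569.6 -87.1  38.8 286. ]
blank blue [ 512.8 -248.2   36.4  248. ] [412. 183.] [ 512.8 -249.9   38.4  248. ]
```

View pics/crop1.png

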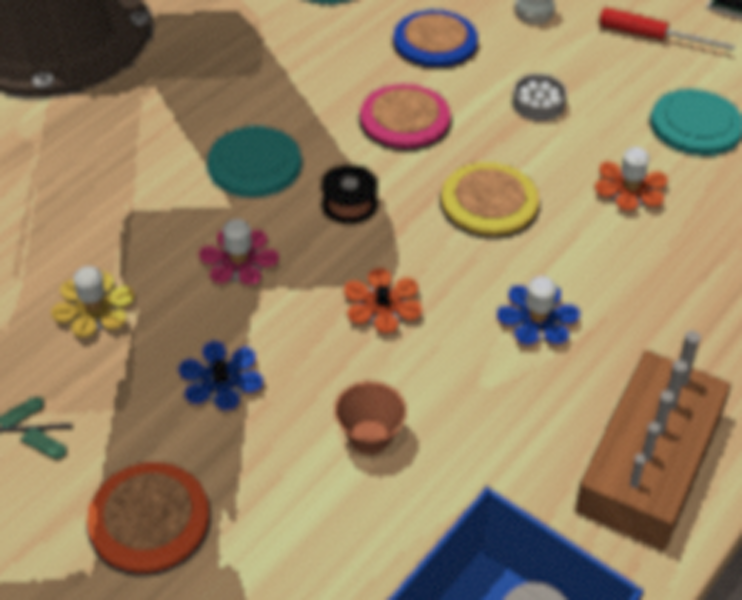

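The crop confirms it: the four whitish beads are on the flowers named above, and the orange and blue flowers with black stubs are the blanks. Next I'll fix the yellow threshold.

```bash
python3 - <<'E'
from h import *
import h
S=r.capture("scene");T=r.capture("top")
hs=cv2.cvtColor(S["image"],cv2.COLOR_BGR2HSV)
for uv in((345,209),(376,217),(232,252),(210,248),(300,230)): print(uv,hs[uv[1],uv[0]])
h.HUE["yellow"]=(24,32)
for nm,uv,z,w in(("f",(222,246),.012,18),("s",(362,210),.014,27)):
    hh=cv2.cvtColor
    for sat in(165,190,):
        v,u=np.nonzero((hs[...,0]>=23)&(hs[...,0]<=33)&(hs[...,1]>=sat)); k=np.hypot(u-uv[0],v-uv[1])<w
        if k.sum()<10: print(nm,sat,k.sum());continue
        X=back(S,np.c_[u[k],v[k]],z)*1000; (a,b),ra=cv2.minEnclosingCircle(X.astype(np.float32)); print(nm,sat,round(a),round(b),round(ra,1),k.sum())
ht=cv2.cvtColor(T["image"],cv2.COLOR_BGR2HSV)
for sat in(150,180):
    v,u=np.nonzero((ht[...,0]>=23)&(ht[...,0]<=33)&(ht[...,1]>=sat)); k=np.hypot(u-302,v-163)<22
    X=back(T,np.c_[u[k],v[k]],.014)*1000; print("top s",sat,cv2.minEnclosingCircle(X.astype(np.float32)),k.sum())
# bead estimates: bright grey pixels above the petals, bead middle z=.045
for n,uv in dict(o=(411,200),b=(378,246),y=(221,240),p=(273,223)).items():
    m=(hs[...,1]<60)&(hs[...,2]>100); v,u=np.nonzero(m); k=np.hypot(u-uv[0],v-uv[1])<10
    if k.sum(): print("bead",n,k.sum(),(back(S,[u[k].mean(),v[k].mean()],.042)*1000).round(1))
E
```

```text
(345, 209) [ 25 157 179]
(376, 217) [ 20 103  89]
(232, 252) [ 22 165 164]
(210, 248) [ 22 170 171]
(300, 230) [ 16 105 134]
f 165 358 -258 32.8 11
f 190 0
s 165 591 68 36.1 20
s 190 0
top s 150 ((565.8905639648438, 94.13534545898438), 51.04069900512695) 413
top s 180 ((565.97119140625, 93.53358459472656), 50.513404846191406) 392
bead o 95 [[670.2 203.6]]
bead b 119 [[694.8  -6.8]]
bead y 96 [[ 360.9 -263.7]]
bead p 89 [[ 426.  -130.7]]
```

Flower positions (mm): yellow (361,-264), pink (427,-130), blue (694,-7), orange (670,203). Stands: yellow (566,94), pink (420,142), blue (362,274), orange (563,-391). I'll start with yellow and turn the tool to yaw 180, so that dp = (-dx, dy, -dz).

>>> send_rows(
  steps=[
    {"dp": [-34, 46, 10], "roll": 0.12, "jaw": 100},
    {"dp": [-70, 95, 25], "roll": 0.24, "jaw": 100},
    {"dp": [-106, 144, 40], "roll": 0.36, "jaw": 100},
    {"dp": [-142, 193, 60], "roll": 0.466, "jaw": 100},
    {"dp": [-175, 237, 75], "roll": 0.466, "jaw": 100},
  ],
  newtons=15,
)

```text
time_s: 0.92
tcp_pos: [0.3529, -0.311, 0.1651]
eef_rot: [-180.0, 0.0, 179.9]
contact_force: [1.1, 1.2, -0.8]
gripper_width: 0.0878
gripper_force: 0.0
```

>>> send_rows(
  steps=[
    {"dp": [-4, 24, 10], "roll": 0, "jaw": 100},
    {"dp": [-8, 47, 20], "roll": 0, "jaw": 100},
    {"dp": [-8, 47, 30], "roll": 0, "jaw": 100},
  ],
)

```text
time_s: 1.3
tcp_pos: [0.3615, -0.2647, 0.1356]
eef_rot: [-180.0, 0.1, -179.9]
contact_force: [-0.3, -0.3, 0.3]
gripper_width: 0.0874
gripper_force: 0.0
```

```bash
python3 - <<'E'
from h import *
s=r.get_state();print(s["tcp_pos"])
S=r.capture("scene");T=r.capture("top")
a=cv2.resize(S["image"][180:300,160:320],None,fx=4,fy=4,interpolation=2)[:, :640]
cv2.imwrite("pics/y1.png",a)
hs=cv2.cvtColor(S["image"],cv2.COLOR_BGR2HSV)
for n,uv in dict(y=(221,240),p=(273,223)).items():
    m=(hs[...,1]<60)&(hs[...,2]>100); v,u=np.nonzero(m); k=np.hypot(u-uv[0],v-uv[1])<10
    if k.sum(): print("bead",n,k.sum(),(back(S,[u[k].mean(),v[k].mean()],.042)*1000).round(1))
v,u=np.nonzero((hs[...,0]>=20)&(hs[...,0]<=33)&(hs[...,1]>=145)); k=np.hypot(u-222,v-246)<18
X=back(S,np.c_[u[k],v[k]],.012)*1000; print(cv2.minEnclosingCircle(X.astype(np.float32)),k.sum())
E
```

```text
[ 0.36145869 -0.2647112   0.13563229]
bead y 95 [[ 360.9 -263.9]]
bead p 99 [[ 425.6 -130.5]]
((362.0842590332031, -264.4116516113281), 38.630828857421875) 275
```

View pics/y1.png

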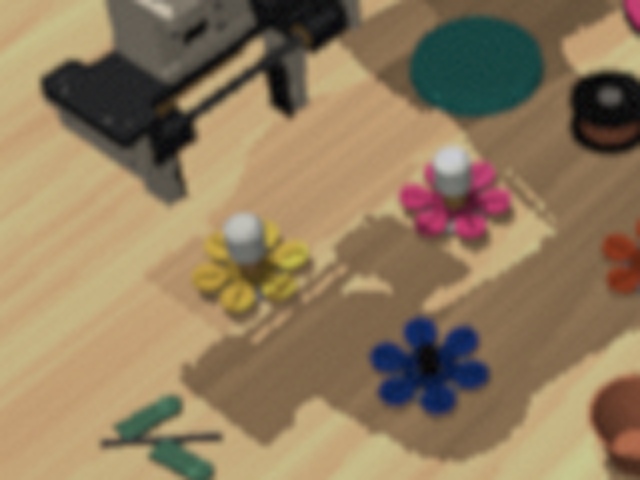

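The gripper hangs straight above the yellow flower (crop 245,250), fingers clear of the pink one. Descending.

>>> send_rows(
  steps=[
    {"dp": [0, 0, 40], "roll": 0, "jaw": 100},
    {"dp": [0, 0, 80], "roll": 0, "jaw": 100},
    {"dp": [0, 0, 100], "roll": 0, "jaw": 100},
    {"dp": [0, 0, 100], "roll": 0, "jaw": 50},
    {"dp": [0, 0, 100], "roll": 0, "jaw": 20},
  ],
  newtons=20,
)

```text
time_s: 2.02
tcp_pos: [0.3617, -0.2664, 0.0363]
eef_rot: [-180.0, 0.0, 180.0]
contact_force: [-0.2, 0.1, 0.3]
gripper_width: 0.0732
gripper_force: 0.0
```

>>> send_rows(
  steps=[
    {"dp": [0, 0, 0], "roll": 0, "jaw": 15},
    {"dp": [0, 0, 0], "roll": 0, "jaw": 15},
    {"dp": [0, 0, 0], "roll": 0, "jaw": 15},
    {"dp": [0, 0, 0], "roll": 0, "jaw": 15},
  ],
)

```text
time_s: 2.52
tcp_pos: [0.3612, -0.2657, 0.0358]
eef_rot: [-180.0, 0.0, 180.0]
contact_force: [0.3, 0.7, -0.3]
gripper_width: 0.0331
gripper_force: 0.0
```

>>> send_rows(
  steps=[
    {"dp": [0, 0, 0], "roll": 0, "jaw": 0},
    {"dp": [0, 0, 0], "roll": 0, "jaw": 0},
    {"dp": [0, 0, 0], "roll": 0, "jaw": 0},
    {"dp": [0, 0, -15], "roll": 0, "jaw": 0},
    {"dp": [0, 0, -40], "roll": 0, "jaw": 0},
  ],
)

```text
time_s: 3.15
tcp_pos: [0.36, -0.2655, 0.0751]
eef_rot: [180.0, -0.2, 180.0]
contact_force: [0.5, -0.8, -0.7]
gripper_width: 0.0252
gripper_force: 20.0
```

>>> send_rows(
  steps=[
    {"dp": [0, 0, -35], "roll": 0, "jaw": 0},
    {"dp": [-10, 18, -70], "roll": 0, "jaw": 0},
    {"dp": [-30, 53, -75], "roll": 0, "jaw": 0},
    {"dp": [-52, 92, -75], "roll": 0, "jaw": 0},
    {"dp": [-75, 132, -75], "roll": 0, "jaw": 0},
  ],
)

```text
time_s: 3.78
tcp_pos: [0.4363, -0.1325, 0.1506]
eef_rot: [180.0, 0.0, 180.0]
contact_force: [0.4, 0.1, -2.1]
gripper_width: 0.0254
gripper_force: 20.0
```

>>> send_rows(
  steps=[
    {"dp": [-25, 44, 0], "roll": 0, "jaw": 0},
    {"dp": [-50, 88, 0], "roll": 0, "jaw": 0},
    {"dp": [-75, 132, 0], "roll": 0, "jaw": 0},
    {"dp": [-98, 172, 0], "roll": 0, "jaw": 0},
    {"dp": [-113, 200, 0], "roll": 0, "jaw": 0},
  ],
)

```text
time_s: 4.4
tcp_pos: [0.5496, 0.0679, 0.15]
eef_rot: [-180.0, -0.0, -180.0]
contact_force: [-0.5, 0.2, -1.7]
gripper_width: 0.0257
gripper_force: 20.0
```

>>> send_rows(
  steps=[
    {"dp": [-10, 20, 0], "roll": 0, "jaw": 0},
    {"dp": [-17, 28, 0], "roll": 0, "jaw": 0},
    {"dp": [-17, 28, 0], "roll": 0, "jaw": 0},
  ],
)

```text
time_s: 4.78
tcp_pos: [0.5661, 0.094, 0.1504]
eef_rot: [-180.0, -0.0, 180.0]
contact_force: [0.0, -0.9, -1.6]
gripper_width: 0.0252
gripper_force: 20.0
```

>>> send_rows(
  steps=[
    {"dp": [0, 0, 35], "roll": 0, "jaw": 0},
    {"dp": [0, 0, 65], "roll": 0, "jaw": 0},
    {"dp": [0, 0, 85], "roll": 0, "jaw": 0},
    {"dp": [0, 0, 94], "roll": 0, "jaw": 0},
    {"dp": [0, 0, 94], "roll": 0, "jaw": 0},
  ],
)

```text
time_s: 5.4
tcp_pos: [0.5658, 0.0935, 0.0565]
eef_rot: [-180.0, -0.0, 180.0]
contact_force: [1.0, -0.1, -1.2]
gripper_width: 0.0255
gripper_force: 20.0
```

```bash
python3 - <<'E'
from h import *
print(r.get_state()["tcp_pos"])
S=r.capture("scene");T=r.capture("top")
a=cv2.resize(S["image"][140:250,300:420],None,fx=4,fy=4,interpolation=2)
b=cv2.resize(T["image"][120:230,270:350],None,fx=4,fy=4,interpolation=2)
cv2.imwrite("pics/y2.png",np.hstack([a,b]))
E
```

```text
[0.56584881 0.09353382 0.05652702]
```

View pics/y2.png

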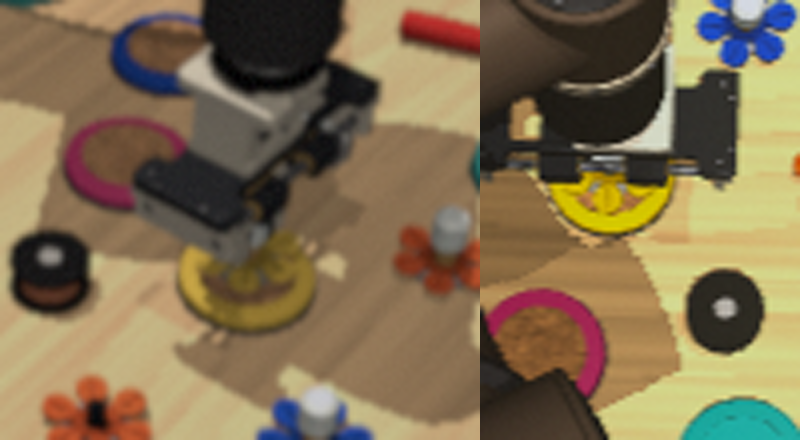

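The yellow flower hangs centred and level just above its stand (scene crop 255,270). Lowering it to contact, then releasing.

>>> send_rows(
  steps=[
    {"dp": [0, 0, 2], "roll": 0, "jaw": 0},
    {"dp": [0, 0, 4], "roll": 0, "jaw": 0},
    {"dp": [0, 0, 4.5], "roll": 0, "jaw": 0},
    {"dp": [0, 0, 4.5], "roll": 0, "jaw": 0},
  ],
)

```text
time_s: 6.0
tcp_pos: [0.5661, 0.0943, 0.0521]
eef_rot: [-180.0, -0.0, 180.0]
contact_force: [-0.2, -0.9, -1.1]
gripper_width: 0.0256
gripper_force: 20.0
```

>>> send_rows(
  steps=[
    {"dp": [0, 0, 0.5], "roll": 0, "jaw": 0},
    {"dp": [0, 0, 1], "roll": 0, "jaw": 0},
    {"dp": [0, 0, 1], "roll": 0, "jaw": 0},
  ],
)

```text
time_s: 6.38
tcp_pos: [0.5662, 0.0943, 0.0517]
eef_rot: [180.0, 0.0, -180.0]
contact_force: [-2.1, -0.7, 4.1]
gripper_width: 0.0252
gripper_force: 20.0
```

>>> send_rows(
  steps=[
    {"dp": [0, 0, 0], "roll": 0, "jaw": 40},
    {"dp": [0, 0, 0], "roll": 0, "jaw": 60},
    {"dp": [0, 0, 0], "roll": 0, "jaw": 80},
    {"dp": [0, 0, 0], "roll": 0, "jaw": 100},
    {"dp": [0, 0, 0], "roll": 0, "jaw": 100},
  ],
)

```text
time_s: 7.0
tcp_pos: [0.5661, 0.0942, 0.051]
eef_rot: [-180.0, -0.0, 180.0]
contact_force: [-0.4, -1.2, 1.2]
gripper_width: 0.0695
gripper_force: 0.0
```

>>> send_rows(
  steps=[
    {"dp": [0, 0, 0], "roll": 0, "jaw": 100},
    {"dp": [0, 0, -30], "roll": 0, "jaw": 100},
    {"dp": [0, 0, -70], "roll": 0, "jaw": 100},
    {"dp": [0, 0, -100], "roll": 0, "jaw": 100},
    {"dp": [20, -35, -100], "roll": 0, "jaw": 100},
  ],
)

```text
time_s: 7.62
tcp_pos: [0.5486, 0.0607, 0.1537]
eef_rot: [179.9, 0.3, -179.9]
contact_force: [0.2, -0.2, -1.2]
gripper_width: 0.0874
gripper_force: 0.0
```

>>> send_rows(
  steps=[
    {"dp": [25, -40, 0], "roll": 0, "jaw": 100},
    {"dp": [50, -80, 0], "roll": 0, "jaw": 100},
    {"dp": [75, -120, 0], "roll": 0, "jaw": 100},
    {"dp": [100, -160, 0], "roll": 0, "jaw": 100},
    {"dp": [120, -190, 15], "roll": 0, "jaw": 100},
  ],
)

```text
time_s: 8.25
tcp_pos: [0.4257, -0.132, 0.1369]
eef_rot: [180.0, 0.2, 180.0]
contact_force: [0.4, 0.1, 0.5]
gripper_width: 0.0875
gripper_force: 0.0
```

```bash
python3 - <<'E'
from h import *
print(r.get_state()["tcp_pos"])
S=r.capture("scene");T=r.capture("top")
print(circ(S,(273,230),"pink",.012,18), proj(T,[.566,.094,.03]))
hs=cv2.cvtColor(S["image"],cv2.COLOR_BGR2HSV);m=(hs[...,1]<60)&(hs[...,2]>100); v,u=np.nonzero(m)
for n,uv,z in (("p",(273,223),.042),("y",proj(S,[.566,.094,.058])[0],.058)):
    k=np.hypot(u-uv[0],v-uv[1])<10
    if k.sum(): print("bead",n,k.sum(),(back(S,[u[k].mean(),v[k].mean()],z)*1000).round(1))
a=cv2.resize(S["image"][140:250,240:420],None,fx=4,fy=4,interpolation=2)
cv2.imwrite("pics/y3.png",a)
E
```

```text
[ 0.42573983 -0.13195566  0.13690972]
[ 426.2 -130.6   38.5  239. ] [[302.14229097 160.90761212]]
bead p 91 [[ 426.4 -131.7]]
bead y 84 [[568.3  94.4]]
```

View pics/y3.png

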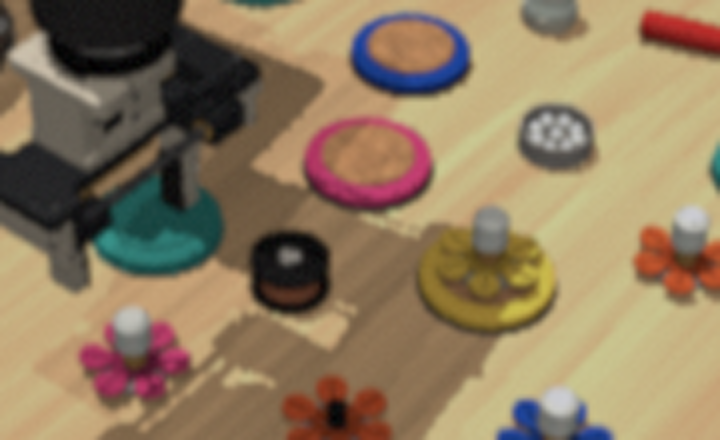

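Yellow stands upright in the middle of its cork (crop 488,260). Next is pink, with the gripper above it.

>>> send_rows(
  steps=[
    {"dp": [0, 0, 40], "roll": 0, "jaw": 100},
    {"dp": [0, 0, 80], "roll": 0, "jaw": 80},
    {"dp": [0, 0, 101], "roll": 0, "jaw": 60},
    {"dp": [0, 0, 101], "roll": 0, "jaw": 40},
    {"dp": [0, 0, 101], "roll": 0, "jaw": 20},
  ],
)

```text
time_s: 8.98
tcp_pos: [0.427, -0.1305, 0.0358]
eef_rot: [-180.0, 0.1, -180.0]
contact_force: [0.1, -0.5, 0.5]
gripper_width: 0.0533
gripper_force: 0.0
```

>>> send_rows(
  steps=[
    {"dp": [0, 0, 0], "roll": 0, "jaw": 0},
    {"dp": [0, 0, 0], "roll": 0, "jaw": 0},
    {"dp": [0, 0, 0], "roll": 0, "jaw": 0},
    {"dp": [0, 0, 0], "roll": 0, "jaw": 0},
    {"dp": [0, 0, 0], "roll": 0, "jaw": 0},
  ],
)

```text
time_s: 9.6
tcp_pos: [0.4265, -0.1307, 0.0356]
eef_rot: [180.0, 0.1, -180.0]
contact_force: [-1.9, 0.8, 6.9]
gripper_width: 0.0254
gripper_force: 20.0
```

>>> send_rows(
  steps=[
    {"dp": [0, 0, -20], "roll": 0, "jaw": 0},
    {"dp": [0, 0, -60], "roll": 0, "jaw": 0},
    {"dp": [0, 10, -100], "roll": 0, "jaw": 0},
    {"dp": [0, 40, -115], "roll": 0, "jaw": 0},
    {"dp": [2, 80, -115], "roll": 0, "jaw": 0},
  ],
)

```text
time_s: 10.22
tcp_pos: [0.4248, -0.0501, 0.1515]
eef_rot: [179.9, 0.2, 179.9]
contact_force: [0.3, 0.1, -1.7]
gripper_width: 0.0254
gripper_force: 20.0
```

>>> send_rows(
  steps=[
    {"dp": [1, 45, 0], "roll": 0, "jaw": 0},
    {"dp": [2, 90, 0], "roll": 0, "jaw": 0},
    {"dp": [3, 135, 0], "roll": 0, "jaw": 0},
    {"dp": [4, 172, 0], "roll": 0, "jaw": 0},
    {"dp": [4.5, 192.5, 0], "roll": 0, "jaw": 0},
  ],
)

```text
time_s: 10.85
tcp_pos: [0.4193, 0.1434, 0.15]
eef_rot: [180.0, -0.0, -179.9]
contact_force: [0.7, 0.0, -2.0]
gripper_width: 0.0254
gripper_force: 20.0
```

>>> send_rows(
  steps=[
    {"dp": [0, 0, 30], "roll": 0, "jaw": 0},
    {"dp": [0, 0, 60], "roll": 0, "jaw": 0},
    {"dp": [0, 0, 85], "roll": 0, "jaw": 0},
    {"dp": [0, 0, 94], "roll": 0, "jaw": 0},
    {"dp": [0, 0, 94], "roll": 0, "jaw": 0},
  ],
)

```text
time_s: 11.48
tcp_pos: [0.4195, 0.1416, 0.0559]
eef_rot: [-180.0, -0.0, 180.0]
contact_force: [0.4, 0.1, -1.5]
gripper_width: 0.0258
gripper_force: 20.0
```

>>> send_rows(
  steps=[
    {"dp": [0, 0, 2], "roll": 0, "jaw": 0},
    {"dp": [0, 0, 4], "roll": 0, "jaw": 0},
    {"dp": [0, 0, 4.5], "roll": 0, "jaw": 0},
    {"dp": [0, 0, 5], "roll": 0, "jaw": 0},
    {"dp": [0, 0, 5], "roll": 0, "jaw": 0},
  ],
)

```text
time_s: 12.1
tcp_pos: [0.4198, 0.1419, 0.0516]
eef_rot: [180.0, 0.0, -180.0]
contact_force: [-3.0, 0.1, 5.6]
gripper_width: 0.0253
gripper_force: 20.0
```

Contact felt. Releasing.

>>> send_rows(
  steps=[
    {"dp": [0, 0, 0], "roll": 0, "jaw": 40},
    {"dp": [0, 0, 0], "roll": 0, "jaw": 60},
    {"dp": [0, 0, 0], "roll": 0, "jaw": 80},
    {"dp": [0, 0, 0], "roll": 0, "jaw": 100},
    {"dp": [0, 0, 0], "roll": 0, "jaw": 100},
  ],
)

```text
time_s: 12.72
tcp_pos: [0.4197, 0.1418, 0.051]
eef_rot: [180.0, -0.0, 180.0]
contact_force: [-0.1, -0.1, 0.1]
gripper_width: 0.0694
gripper_force: 0.0
```

>>> send_rows(
  steps=[
    {"dp": [0, 0, 0], "roll": 0, "jaw": 100},
    {"dp": [0, 0, -30], "roll": 0, "jaw": 100},
    {"dp": [0, 0, -70], "roll": 0, "jaw": 100},
    {"dp": [0, 0, -100], "roll": 0, "jaw": 100},
    {"dp": [-40, -20, -100], "roll": 0, "jaw": 100},
  ],
)

```text
time_s: 13.35
tcp_pos: [0.4604, 0.1233, 0.1543]
eef_rot: [179.8, 0.3, -179.8]
contact_force: [1.2, 0.7, 1.1]
gripper_width: 0.0875
gripper_force: 0.0
```

>>> send_rows(
  steps=[
    {"dp": [-50, -28, 0], "roll": 0, "jaw": 100},
    {"dp": [-100, -55, 0], "roll": 0, "jaw": 100},
    {"dp": [-150, -83, 0], "roll": 0, "jaw": 100},
    {"dp": [-200, -110, 0], "roll": 0, "jaw": 100},
    {"dp": [-234, -129, 0], "roll": 0, "jaw": 100},
  ],
)

```text
time_s: 13.98
tcp_pos: [0.6953, -0.0089, 0.1502]
eef_rot: [-180.0, -0.0, 179.9]
contact_force: [-0.1, 2.3, 0.6]
gripper_width: 0.0877
gripper_force: 0.0
```

```bash
python3 - <<'E'
from h import *
print(r.get_state()["tcp_pos"])
S=r.capture("scene");T=r.capture("top")
print(circ(S,(378,250),"blue",.012,18),circ(T,(242,222),"blue",.014,22))
hs=cv2.cvtColor(S["image"],cv2.COLOR_BGR2HSV);m=(hs[...,1]<60)&(hs[...,2]>100); v,u=np.nonzero(m)
for n,uv,z in (("b",(378,246),.042),("pk",proj(S,[.42,.142,.058])[0],.058)):
    k=np.hypot(u-uv[0],v-uv[1])<10
    if k.sum(): print("bead",n,k.sum(),(back(S,[u[k].mean(),v[k].mean()],z)*1000).round(1))
a=cv2.resize(S["image"][130:290,290:450],None,fx=3.5,fy=3.5,interpolation=2)
cv2.imwrite("pics/b1.png",a)
E
```

```text
[ 0.69529248 -0.00891612  0.15016067]
[693.5  -6.9  35.6 168. ] None
bead b 113 [[695.2  -7.1]]
bead pk 81 [[419.9 143.6]]
```

View pics/b1.png

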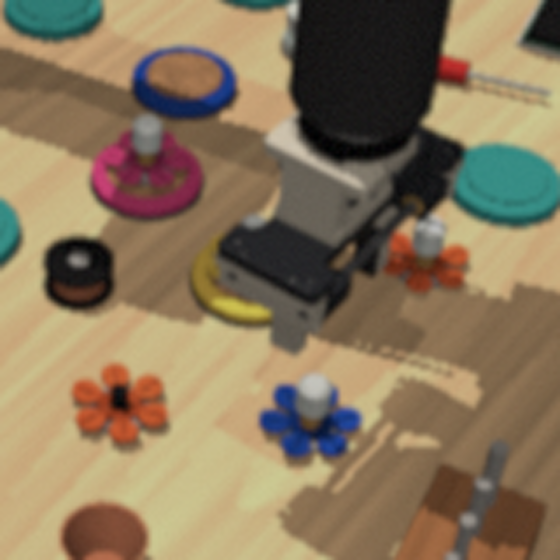

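Pink stands upright on its pad (crop 148,165). The gripper is above blue (crop 312,410), and the rack is clear.

>>> send_rows(
  steps=[
    {"dp": [0, 0, 45], "roll": 0, "jaw": 100},
    {"dp": [0, 1, 90], "roll": 0, "jaw": 80},
    {"dp": [0, 1, 115], "roll": 0, "jaw": 60},
    {"dp": [0, 1, 115], "roll": 0, "jaw": 40},
    {"dp": [0, 1, 115], "roll": 0, "jaw": 20},
  ],
)

```text
time_s: 14.7
tcp_pos: [0.6943, -0.006, 0.0373]
eef_rot: [-180.0, 0.1, -180.0]
contact_force: [-0.5, 0.7, -0.3]
gripper_width: 0.0532
gripper_force: 0.0
```

>>> send_rows(
  steps=[
    {"dp": [0, 0, 0], "roll": 0, "jaw": 0},
    {"dp": [0, 0, 0], "roll": 0, "jaw": 0},
    {"dp": [0, 0, 0], "roll": 0, "jaw": 0},
    {"dp": [0, 0, 0], "roll": 0, "jaw": 0},
    {"dp": [0, 0, 0], "roll": 0, "jaw": 0},
  ],
)

```text
time_s: 15.32
tcp_pos: [0.694, -0.0063, 0.037]
eef_rot: [180.0, 0.1, -180.0]
contact_force: [-1.3, 0.5, 6.4]
gripper_width: 0.0252
gripper_force: 20.0
```

>>> send_rows(
  steps=[
    {"dp": [0, 0, -20], "roll": 0, "jaw": 0},
    {"dp": [0, 0, -60], "roll": 0, "jaw": 0},
    {"dp": [0, 0, -100], "roll": 0, "jaw": 0},
    {"dp": [20, 17, -115], "roll": 0, "jaw": 0},
    {"dp": [52, 44, -115], "roll": 0, "jaw": 0},
  ],
)

```text
time_s: 15.95
tcp_pos: [0.6425, 0.0378, 0.1537]
eef_rot: [179.9, 0.2, 179.9]
contact_force: [-0.9, 1.1, -2.4]
gripper_width: 0.0253
gripper_force: 20.0
```

>>> send_rows(
  steps=[
    {"dp": [36, 30, 0], "roll": 0, "jaw": 0},
    {"dp": [72, 61, 0], "roll": 0, "jaw": 0},
    {"dp": [108, 91, 0], "roll": 0, "jaw": 0},
    {"dp": [144, 121, 0], "roll": 0, "jaw": 0},
    {"dp": [180, 152, 0], "roll": 0, "jaw": 0},
  ],
)

```text
time_s: 16.58
tcp_pos: [0.4606, 0.1907, 0.1521]
eef_rot: [179.9, 0.1, 180.0]
contact_force: [-0.7, 1.5, -0.6]
gripper_width: 0.0255
gripper_force: 20.0
```

>>> send_rows(
  steps=[
    {"dp": [35, 30, 0], "roll": 0, "jaw": 0},
    {"dp": [65, 55, 0], "roll": 0, "jaw": 0},
    {"dp": [88, 74, 0], "roll": 0, "jaw": 0},
    {"dp": [99, 83, 0], "roll": 0, "jaw": 0},
    {"dp": [99, 83, 20], "roll": 0, "jaw": 0},
  ],
)

```text
time_s: 17.2
tcp_pos: [0.363, 0.2745, 0.1328]
eef_rot: [179.8, 0.1, -179.9]
contact_force: [0.4, 0.2, -1.7]
gripper_width: 0.0255
gripper_force: 20.0
```

>>> send_rows(
  steps=[
    {"dp": [0, 0, 30], "roll": 0, "jaw": 0},
    {"dp": [0, 0, 55], "roll": 0, "jaw": 0},
    {"dp": [0, 0, 70], "roll": 0, "jaw": 0},
    {"dp": [0, 0, 74], "roll": 0, "jaw": 0},
    {"dp": [0, 0, 75], "roll": 0, "jaw": 0},
  ],
)

```text
time_s: 17.82
tcp_pos: [0.363, 0.2729, 0.0564]
eef_rot: [180.0, 0.0, 180.0]
contact_force: [-0.3, -0.2, -1.6]
gripper_width: 0.0255
gripper_force: 20.0
```

```bash
python3 - <<'E'
from h import *
print(r.get_state()["tcp_pos"])
S=r.capture("scene");T=r.capture("top")
a=cv2.resize(S["image"][90:200,290:400],None,fx=3.6,fy=3.6,interpolation=2)
b=cv2.resize(T["image"][170:280,190:300],None,fx=3.6,fy=3.6,interpolation=2)
cv2.imwrite("pics/b2.png",np.hstack([a,b]))
E
```

```text
[0.36302081 0.27288922 0.05644805]
```

View pics/b2.png

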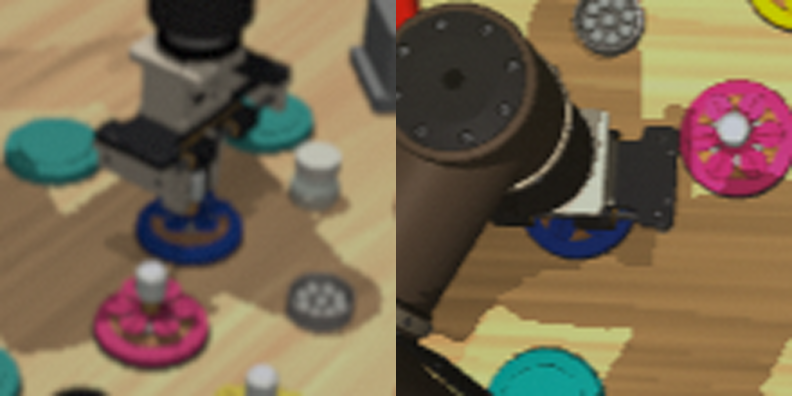

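Blue is centred over its stand (crop 190,230) and pink is untouched. Lowering to contact.

>>> send_rows(
  steps=[
    {"dp": [0, 0, 1.5], "roll": 0, "jaw": 0},
    {"dp": [0, 0, 3], "roll": 0, "jaw": 0},
    {"dp": [0, 0, 4], "roll": 0, "jaw": 0},
    {"dp": [0, 0, 4], "roll": 0, "jaw": 0},
  ],
)

```text
time_s: 18.42
tcp_pos: [0.3628, 0.273, 0.0529]
eef_rot: [180.0, 0.0, -180.0]
contact_force: [-4.1, -1.5, 9.6]
gripper_width: 0.0253
gripper_force: 20.0
```

>>> send_rows(
  steps=[
    {"dp": [0, 0, -0.5], "roll": 0, "jaw": 40},
    {"dp": [0, 0, -0.5], "roll": 0, "jaw": 60},
    {"dp": [0, 0, -0.5], "roll": 0, "jaw": 80},
    {"dp": [0, 0, -0.5], "roll": 0, "jaw": 100},
    {"dp": [0, 0, -0.5], "roll": 0, "jaw": 100},
  ],
)

```text
time_s: 19.05
tcp_pos: [0.3627, 0.2727, 0.0525]
eef_rot: [-180.0, -0.0, 180.0]
contact_force: [-0.0, -0.9, 0.3]
gripper_width: 0.0695
gripper_force: 0.0
```

>>> send_rows(
  steps=[
    {"dp": [0, 0, 0], "roll": 0, "jaw": 100},
    {"dp": [0, 0, -30], "roll": 0, "jaw": 100},
    {"dp": [0, 0, -70], "roll": 0, "jaw": 100},
    {"dp": [0, 0, -100], "roll": 0, "jaw": 100},
    {"dp": [-50, 0, -100], "roll": 0, "jaw": 100},
  ],
)

```text
time_s: 19.68
tcp_pos: [0.4127, 0.2744, 0.1561]
eef_rot: [179.7, 0.2, -179.8]
contact_force: [-0.6, 0.8, -0.1]
gripper_width: 0.0877
gripper_force: 0.0
```

>>> send_rows(
  steps=[
    {"dp": [-52, -14, 0], "roll": 0, "jaw": 100},
    {"dp": [-104, -28, 0], "roll": 0, "jaw": 100},
    {"dp": [-156, -42, 0], "roll": 0, "jaw": 100},
    {"dp": [-208, -56, 0], "roll": 0, "jaw": 100},
    {"dp": [-257, -70, 0], "roll": 0, "jaw": 100},
  ],
)

```text
time_s: 20.3
tcp_pos: [0.6713, 0.2019, 0.1521]
eef_rot: [-180.0, -0.0, 180.0]
contact_force: [0.7, 0.5, 0.0]
gripper_width: 0.0878
gripper_force: 0.0
```

```bash
python3 - <<'E'
from h import *
print(r.get_state()["tcp_pos"])
S=r.capture("scene");T=r.capture("top")
print(circ(S,(411,203),"orange",.012,18),circ(T,(458,167),"orange",.014,22))
hs=cv2.cvtColor(S["image"],cv2.COLOR_BGR2HSV);m=(hs[...,1]<60)&(hs[...,2]>100); v,u=np.nonzero(m)
for n,uv,z in (("o",(411,200),.042),("bl",proj(S,[.362,.274,.058])[0],.058)):
    k=np.hypot(u-uv[0],v-uv[1])<10
    if k.sum(): print("bead",n,k.sum(),(back(S,[u[k].mean(),v[k].mean()],z)*1000).round(1))
a=cv2.resize(S["image"][110:250,300:460],None,fx=3.5,fy=3.5,interpolation=2)
cv2.imwrite("pics/o1.png",a)
E
```

```text
[0.67134728 0.20192721 0.15212327]
[669.5 205.6  38.8 206. ] [ 562.7 -390.2   50.6  344. ]
bead o 92 [[669.6 205. ]]
bead bl 63 [[363.6 274.7]]
```

View pics/o1.png

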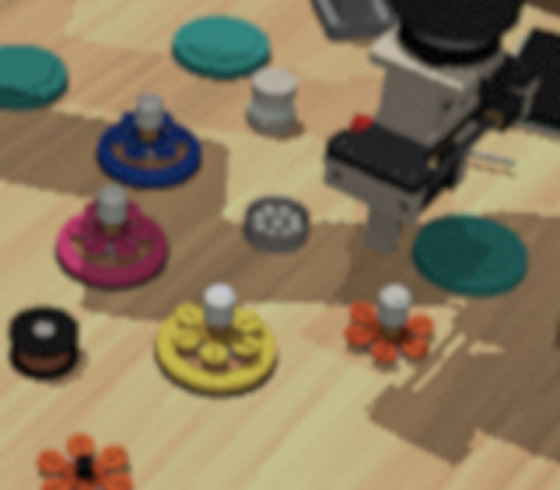

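Blue stands upright on its pad (crop 150,145). The orange bead is at crop (393,305). Descending.

>>> send_rows(
  steps=[
    {"dp": [0, 0, 45], "roll": 0, "jaw": 100},
    {"dp": [0, 0, 90], "roll": 0, "jaw": 80},
    {"dp": [0, 0, 117], "roll": 0, "jaw": 60},
    {"dp": [0, 0, 117], "roll": 0, "jaw": 40},
    {"dp": [0, 0, 117], "roll": 0, "jaw": 20},
  ],
)

```text
time_s: 21.02
tcp_pos: [0.6703, 0.2032, 0.0368]
eef_rot: [180.0, 0.1, -180.0]
contact_force: [0.6, 0.1, -0.3]
gripper_width: 0.0531
gripper_force: 0.0
```

>>> send_rows(
  steps=[
    {"dp": [0, 0, 0], "roll": 0, "jaw": 0},
    {"dp": [0, 0, 0], "roll": 0, "jaw": 0},
    {"dp": [0, 0, 0], "roll": 0, "jaw": 0},
    {"dp": [0, 0, 0], "roll": 0, "jaw": 0},
    {"dp": [0, 0, 0], "roll": 0, "jaw": 0},
  ],
)

```text
time_s: 21.65
tcp_pos: [0.67, 0.2029, 0.0365]
eef_rot: [180.0, 0.1, -180.0]
contact_force: [-1.1, 0.4, 5.7]
gripper_width: 0.025
gripper_force: 20.0
```

>>> send_rows(
  steps=[
    {"dp": [0, 0, -20], "roll": 0, "jaw": 0},
    {"dp": [0, 0, -60], "roll": 0, "jaw": 0},
    {"dp": [0, 0, -100], "roll": 0, "jaw": 0},
    {"dp": [3, -17, -115], "roll": 0, "jaw": 0},
    {"dp": [10, -56, -115], "roll": 0, "jaw": 0},
  ],
)

```text
time_s: 22.28
tcp_pos: [0.6601, 0.1471, 0.1525]
eef_rot: [179.9, 0.1, -179.9]
contact_force: [0.1, -0.9, -2.1]
gripper_width: 0.0254
gripper_force: 20.0
```

>>> send_rows(
  steps=[
    {"dp": [9, -50, 0], "roll": 0, "jaw": 0},
    {"dp": [18, -100, 0], "roll": 0, "jaw": 0},
    {"dp": [27, -150, 0], "roll": 0, "jaw": 0},
    {"dp": [36, -200, 0], "roll": 0, "jaw": 0},
    {"dp": [45, -250, 0], "roll": 0, "jaw": 0},
  ],
)

```text
time_s: 22.9
tcp_pos: [0.6133, -0.1054, 0.1506]
eef_rot: [180.0, -0.0, 180.0]
contact_force: [1.2, -0.5, -0.7]
gripper_width: 0.0253
gripper_force: 20.0
```

>>> send_rows(
  steps=[
    {"dp": [9, -50, 0], "roll": 0, "jaw": 0},
    {"dp": [18, -100, 0], "roll": 0, "jaw": 0},
    {"dp": [27, -150, 0], "roll": 0, "jaw": 0},
    {"dp": [36, -200, 0], "roll": 0, "jaw": 0},
    {"dp": [44, -240, 0], "roll": 0, "jaw": 0},
  ],
)

```text
time_s: 23.52
tcp_pos: [0.569, -0.3454, 0.1504]
eef_rot: [180.0, -0.0, 179.9]
contact_force: [1.3, -0.3, -1.4]
gripper_width: 0.025
gripper_force: 20.0
```

>>> send_rows(
  steps=[
    {"dp": [6, -30, 0], "roll": 0, "jaw": 0},
    {"dp": [8, -48, 0], "roll": 0, "jaw": 0},
    {"dp": [8, -48, 10], "roll": 0, "jaw": 0},
    {"dp": [8, -48, 20], "roll": 0, "jaw": 0},
  ],
)

```text
time_s: 24.02
tcp_pos: [0.5623, -0.3905, 0.1297]
eef_rot: [180.0, -0.0, 180.0]
contact_force: [0.2, 0.9, -1.3]
gripper_width: 0.0253
gripper_force: 20.0
```

>>> send_rows(
  steps=[
    {"dp": [0, 0, 30], "roll": 0, "jaw": 0},
    {"dp": [0, 0, 55], "roll": 0, "jaw": 0},
    {"dp": [0, 0, 70], "roll": 0, "jaw": 0},
    {"dp": [0, 0, 74], "roll": 0, "jaw": 0},
    {"dp": [0, 0, 74], "roll": 0, "jaw": 0},
  ],
)

```text
time_s: 24.65
tcp_pos: [0.563, -0.3911, 0.0569]
eef_rot: [-180.0, 0.0, -180.0]
contact_force: [0.3, 0.1, -0.8]
gripper_width: 0.0251
gripper_force: 20.0
```

>>> send_rows(
  steps=[
    {"dp": [0, 0, 1.5], "roll": 0, "jaw": 0},
    {"dp": [0, 0, 2.5], "roll": 0, "jaw": 0},
    {"dp": [0, 0, 3], "roll": 0, "jaw": 0},
    {"dp": [0, 0, 3], "roll": 0, "jaw": 0},
  ],
)

```text
time_s: 25.15
tcp_pos: [0.5625, -0.3913, 0.0537]
eef_rot: [-180.0, 0.0, 180.0]
contact_force: [0.5, 0.4, -1.9]
gripper_width: 0.0254
gripper_force: 20.0
```

>>> send_rows(
  steps=[
    {"dp": [0, 0, 0.5], "roll": 0, "jaw": 0},
    {"dp": [0, 0, 1], "roll": 0, "jaw": 0},
    {"dp": [0, 0, 1.5], "roll": 0, "jaw": 0},
    {"dp": [0, 0, 1.5], "roll": 0, "jaw": 0},
  ],
)

```text
time_s: 25.65
tcp_pos: [0.5625, -0.3913, 0.0525]
eef_rot: [-180.0, 0.0, 180.0]
contact_force: [-1.0, 1.7, 4.9]
gripper_width: 0.0255
gripper_force: 20.0
```

>>> send_rows(
  steps=[
    {"dp": [0, 0, 0], "roll": 0, "jaw": 40},
    {"dp": [0, 0, 0], "roll": 0, "jaw": 60},
    {"dp": [0, 0, 0], "roll": 0, "jaw": 80},
    {"dp": [0, 0, 0], "roll": 0, "jaw": 100},
    {"dp": [0, 0, 0], "roll": 0, "jaw": 100},
  ],
)

```text
time_s: 26.28
tcp_pos: [0.5626, -0.3913, 0.052]
eef_rot: [180.0, 0.0, 180.0]
contact_force: [0.1, 0.2, -0.6]
gripper_width: 0.0692
gripper_force: 0.0
```

>>> send_rows(
  steps=[
    {"dp": [0, 0, 0], "roll": 0, "jaw": 100},
    {"dp": [0, 0, -30], "roll": 0, "jaw": 100},
    {"dp": [0, 0, -70], "roll": 0, "jaw": 100},
    {"dp": [0, 0, -110], "roll": 0, "jaw": 100},
    {"dp": [50, 0, -130], "roll": 0, "jaw": 100},
  ],
)

```text
time_s: 26.9
tcp_pos: [0.5149, -0.3917, 0.184]
eef_rot: [-179.9, 0.2, -179.9]
contact_force: [-1.1, -0.8, -0.0]
gripper_width: 0.0876
gripper_force: 0.0
```

>>> send_rows(
  steps=[
    {"dp": [40, -40, -20], "roll": 0, "jaw": 100},
    {"dp": [80, -80, -40], "roll": 0, "jaw": 100},
    {"dp": [120, -120, -60], "roll": 0, "jaw": 100},
    {"dp": [120, -120, -60], "roll": 0, "jaw": 100},
  ],
)

```text
time_s: 27.4
tcp_pos: [0.3902, -0.5141, 0.2442]
eef_rot: [-179.9, 0.1, 179.8]
contact_force: [0.4, 0.3, -1.1]
gripper_width: 0.0874
gripper_force: 0.0
```

```bash
python3 - <<'E'
from h import *
S=r.capture("scene");T=r.capture("top")
hs=cv2.cvtColor(T["image"],cv2.COLOR_BGR2HSV);m=(hs[...,1]<60)&(hs[...,2]>90); v,u=np.nonzero(m)
for n,p in dict(o=(.5625,-.391),b=(.362,.274),y=(.566,.094),p=(.42,.142)).items():
    uv=proj(T,[*p,.065])[0]; k=np.hypot(u-uv[0],v-uv[1])<8
    if k.sum(): print("top bead",n,k.sum(),(back(T,[u[k].mean(),v[k].mean()],.065)*1000).round(1))
for c,uv in(("orange",(324,245)),("blue",(267,270))): print("blank",circ(S,uv,c,.012,18))
a=cv2.resize(S["image"][110:350,190:440],None,fx=2.4,fy=2.4,interpolation=2)
cv2.imwrite("pics/end.png",a); print(r.get_state()["tcp_pos"])
E
```

```text
top bead o 23 [[ 564.8 -388.5]]
top bead b 76 [[361.3 272.3]]
top bead y 68 [[563.5  94.4]]
top bead p 73 [[417.2 141.5]]
blank [570.2 -85.9  38.  297. ]
blank [ 512.  -248.4   36.5  255. ]
[ 0.39194968 -0.51154049  0.2421012 ]
```

View pics/end.png

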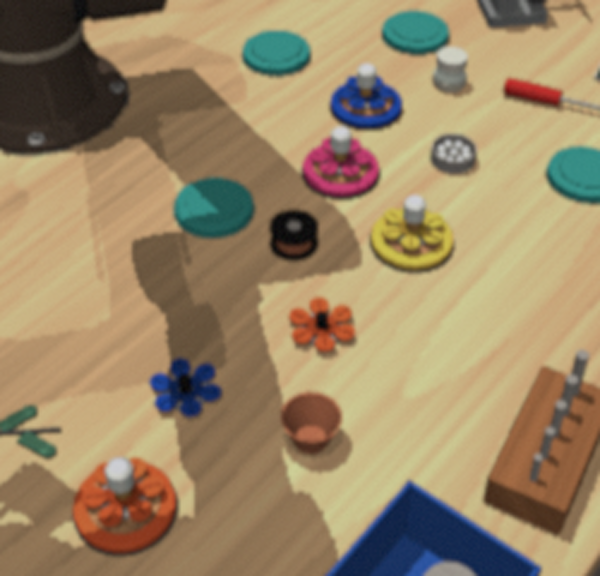

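The final picture shows all four beaded flowers upright and centred: orange (122,495), blue (366,95), pink (341,160) and yellow (413,230). The blanks at (322,325) and (185,385) haven't moved. Handing in.

```bash
python3 -c "
from plant import r
print(r.close_job())"
```

```text
the job is handed in; nothing more can be done
None
```

All four finished flowers stand upright on the cork of their own colour's stand, within about 3 mm of the middle by the camera; both blanks are where they were, and the job was handed in at about 27.5 s of the 90 s allowed.

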